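# Ease the games box lid to its tight spot and back off

## Robot

A 6-joint arm with a two-finger parallel gripper is mounted at the origin on the work surface. World frame = base frame: x ahead of the robot, y to its left, z up, the work surface at z = 0. Lengths are in m, angles in degrees, forces in N, time in s.
With the tool pointing down it reaches from about 0.25 to 0.725 m from the base axis. Payload 9.7 kg.
Tool frame: the origin (TCP) lies where the fingers leave the gripper's body, on its centre line; the fingertips stand 73 mm ahead of it and the grasp point (between the pads) lies 54 mm ahead of it; z points along the fingers, y is the line along which they close (so a half turn about z gives the same grasp; the last joint's range is limited). The gripper opens to 85 mm and grips with 20 to 120 N. Pads are 22 mm wide; open, the fingers measure 114 mm over their backs; the gripper's body (76 mm by 85 mm) begins 54 mm behind the grasp point. The pads swing forward as they close: fully open they stand 13 mm farther back than shut.
Start: joints at [-68.984, 4.979, 10.078, 95.1, 0, 90], TCP at [0.197, -0.513, 0.304] pointing down, gripper open.
Joint ranges: [-179.16, 179.16], [-48.56, 103.87], [-65.8, 70.77], [-126.05, 130.52], [-82.76, 87.17], [-180, 180]. Speed limits (degrees/s): [127.2, 127.2, 147.25, 180, 180, 180].

## Interface

Orientations are given as [roll, pitch, yaw] about the fixed x, y, z axes, in that order (R = Rz(yaw) Ry(pitch) Rx(roll)).
In Python, from workcell import sensors, imaging, bot gives the robot as it stands.
- The arm moves only by the tool apply_moves, never from a script. Its argument "rows" is a list of rows, each a list of 3 entries, a list of its own where there are three numbers: the shift along the tool's x, y, z in units of 10 cm (1.0 is 10 cm), then the turn, a rotation vector about the tool's x, y, z in units of 30 degrees (1.0 is 30 degrees), then the opening, from 0 (shut) to 1 (fully open). A call has 1 to 20 rows; each row is the pose to reach, as a shift and turn from the pose commanded when the call began, along the tool's axes at that moment; what a row does not reach only later rows make up. A row lasts 1/10 s, in which the tool goes at most 50 mm and 8.59 degrees, less where a joint would pass 70% of its speed; a pose out of reach is approached as far as the arm can. A call with a number of a shift or a turn outside -1 to 1 is refused whole. A call with a gripper value outside its range is refused whole. The fingers move at their own pace and stop on an object; "force" is the grip in N (left out, the last holds). Time passes only in rows, so rows that repeat a pose let the fingers close. It gives the time, the measured TCP pose, the force, the opening and the grip force at its end, in the units of the state.
- sensors.get_obs(): the state, without advancing time (a new reading comes with each control period).
- imaging.camera(name): name is "side" or "top" or "wrist"; returns (picture, depth): 420x560x3 uint8, red, green, blue; 420x560 float32, m along the optical axis (not along the pixel's ray), 0 where there is no reading.
- imaging.get_calibration(name): a dict with "intrinsics" (3x3 intrinsics, pixels), "world_from_camera" (4x4, takes a point from camera to world coordinates). Camera axes: x right, y down, z forward; pixel columns grow to the right and rows downward; lengths in m; the calibration is good to about 2 mm. A picture is of the moment at which its call begins: read the wrist's pose just before it. get_calibration takes no time and is no camera call; for the wrist camera it gives the pose at the moment of the call.
- bot.job_done(): hands the job in; it is judged then, once.
The state is a dict: "time": time; "q": joint angles; "qd": joint speeds; "joint_efforts": joint torques, N m; "ee_pos": TCP position; "tcp_rot": TCP orientation; "wrist_force": force on the tool from outside, world axes, zero at the start; "torque": the same for the moment, N m; "opening": finger opening in m; "grasp_force": force on a finger pad.
Only numpy, scipy, OpenCV 4.12 (cv2) and the standard library are available. Lean on these libraries where they do the work, as an engineer would, in place of code of your own. Each camera call takes 0.05 s, during which the arm holds its last target. There are 200 camera calls.

## Task

Slide the lid of the longer oak games box shut until it goes tight in the felt-lined slot at the end of its track, then back it off again to leave a finger-wide gap of about 20 mm, and let go. Leave the lid of the shorter box as it is.

Things in the scene. Friction and masses are not known exactly. Their poses are not given: they have to be found in the camera images.
- long_grip (a point): Centre of the upright oak grip bar amid the longer box's lid, where to pinch: bar 14 mm thick along y, 60 long along x; this point is 25 mm above the lid, 15 below the bar's top. y (level) is the direction in which the lid shuts, z up; the lid's leading edge is 50 mm ahead. Box 240 x 100 mm, 68 high, fixed to the lower shelf (top 50 mm above the table), on either side, turned up to 30 degrees.
- long_mouth (a point): Mouth of the slot in the longer box's end block, 29 mm lower than the grip point, same axes. The grip's centre is 50 mm behind it (in y) when the lid's edge reaches the slot, 100 to 150 at the start, 70 at a 20 mm gap. Up to the slot the lid slides freely (1.5 N) and stays put; inside, felt pushes it back (2.5 N + 1 N per mm, stop at 10 mm). Block lip 7 mm, rails 3 mm above the lid.
- short_grip (a point): Centre of the like grip bar (14 x 60 x 40 mm) on the lid of the shorter oak games box (160 mm long, 100 mm wide, same height and build, also fixed to the shelf). Not to be moved.

How it is judged (in metres and radians):
On the way:
1. the longer box's lid has gone tight: its edge at least 2 mm into the felt-lined slot (y of long_grip in the frame of long_mouth above -0.048 m), for 0.1 s.
At the end, for the whole second after the job is handed in: The longer box's lid rests with a gap of 20 mm, give or take 12 mm, between its leading edge and the mouth of the slot (grip centre 58 to 82 mm behind the mouth), after having been tight in the slot (y of long_grip in the frame of long_mouth between -0.082 and -0.058 m); the robot touches nothing.
It fails at once if the shorter box's lid is moved by more than 10 mm (distance of short_grip from where it was at the start of the episode above 0.01 m).
It also fails if it takes over 35 s, if anything falls off the work surface, if the arm or the gripper's body presses on something with over 40 N, if the wrist force passes 120 N, or if a joint passes its speed limit or range.

## Working session

There is one attempt and no reset: what is moved stays moved. The work goes in short steps, Python scripts to look and compute and a tool call to move; the robot and the scene stay as the last step left them, time stands still between calls to the robot, and variables do not carry over. Pictures are saved under pics/ and viewed, at most 10 in all, crops included, and the job is handed in when it is done.

Besides the shell and the picture viewer there is one more tool, called after "Request:" as name([rows], argument=value, ...), one row to a line, values as JSON. apply_moves: Moves the arm, as the interface text tells. Its arguments: {"type":"object","properties":{"rows":{"type":"array"},"force":{"type":"number"}},"required":["rows"]}

```bash
mkdir -p pics; python3 - <<'E'
from workcell import sensors, imaging
import cv2,numpy as np
print(sensors.get_obs())
for n in("top","side"):
    p,d=imaging.camera(n);c=imaging.get_calibration(n);print(n,c)
    cv2.imwrite(f"pics/{n}0.png",p[:,:,::-1]);np.savez(f"{n}0.npz",p=p,d=d,K=c["intrinsics"],T=c["world_from_camera"])
E
```

```text
{'time': 0.0, 'q': array([-6.89850215e+01,  5.01076862e+00,  1.00347652e+01,  9.50993812e+01,
       -9.78845842e-04,  9.00012468e+01]), 'qd': array([-0.00360888,  0.01569135, -0.00116522,  0.02561823, -0.08617864,
       -0.07791803]), 'joint_efforts': array([ 9.55036558e-04, -5.20384741e+01,  4.64808083e+01,  1.62505038e-02,
        1.43332250e-05, -1.57939445e-05]), 'ee_pos': array([ 0.1971862 , -0.51329662,  0.30318897]), 'tcp_rot': array([-1.79924615e+02,  9.80485459e-04,  2.10137330e+01]), 'wrist_force': array([ 0.14345522,  0.12185532, -0.35781637]), 'torque': array([ 0.02626652, -0.02071003,  0.04680339]), 'grasp_force': 0.0, 'opening': 0.08552560169760284}
top {'intrinsics': array([[472.43630054,   0.        , 273.6459601 ],
       [  0.        , 472.43630054, 207.77661037],
       [  0.        ,   0.        ,   1.        ]]), 'world_from_camera': array([[ 0.00521947, -0.99105706,  0.13333665,  0.4003949 ],
       [-0.99996966, -0.00594389, -0.00503553,  0.01867751],
       [ 0.00578304, -0.13330632, -0.99105801,  1.10489669],
       [ 0.        ,  0.        ,  0.        ,  1.        ]])}
side {'intrinsics': array([[388.19712563,   0.        , 283.21333346],
       [  0.        , 388.19712563, 207.26765428],
       [  0.        ,   0.        ,   1.        ]]), 'world_from_camera': array([[ 0.93748447, -0.23596462,  0.25581939,  0.35569565],
       [-0.3475554 , -0.59650153,  0.72345778, -0.51631656],
       [-0.01811378, -0.76714185, -0.6412217 ,  0.6488351 ],
       [ 0.        ,  0.        ,  0.        ,  1.        ]])}
```

View pics/top0.png

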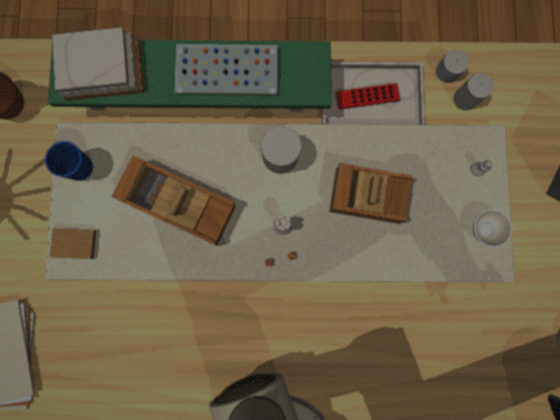

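View pics/side0.png

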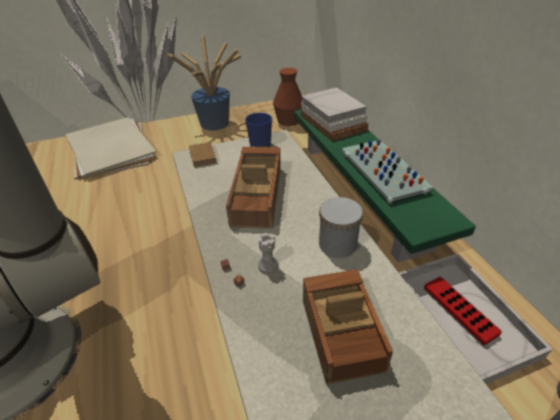

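```bash
python3 - <<'E'
import cv2,numpy as np
z=np.load("top0.npz");p,d,K,T=z["p"],z["d"],z["K"],z["T"]
v,u=np.mgrid[:420,:560]
P=np.stack([(u-K[0,2])/K[0,0]*d,(v-K[1,2])/K[1,1]*d,d],-1)@T[:3,:3].T+T[:3,3]
s=np.s_[145:255,105:245]
def heat(h): return cv2.applyColorMap(np.clip((h-.04)/.12*255,0,255).astype(np.uint8),cv2.COLORMAP_JET)
a=cv2.resize(np.clip(p[s][:,:,::-1]*1.8,0,255).astype(np.uint8),None,fx=2.8*2*.98/2*1.4,fy=3.84,interpolation=cv2.INTER_CUBIC)
b=cv2.resize(heat(P[s][:,:,2]),(a.shape[1],a.shape[0]),interpolation=cv2.INTER_NEAREST)
o=np.hstack([a,b]);o=cv2.resize(o,(800,int(o.shape[0]*800/o.shape[1])));cv2.imwrite("pics/c1.png",o);print(o.shape)
# side view crop
q=np.load("side0.npz")["p"][135:235,210:300][:,:,::-1]
cv2.imwrite("pics/c2.png",cv2.resize(q,None,fx=5.5,fy=5.5,interpolation=cv2.INTER_CUBIC))
M=(P[:,:,2]>.075)&(u>105)&(u<245)&(v>145)&(v<255)
n,l,st,_=cv2.connectedComponentsWithStats(M.astype(np.uint8));i=1+st[1:,4].argmax();R=P[l==i]
r=cv2.minAreaRect(R[:,:2].astype(np.float32));print(r,cv2.boxPoints(r))
# height profile along long axis
bp=cv2.boxPoints(r);e=[bp[1]-bp[0],bp[2]-bp[1]];e=max(e,key=np.linalg.norm);e=e/np.linalg.norm(e)
if e[1]>0:e=-e
n=np.array([-e[1],e[0]]);x=(P[:,:,:2]-r[0])@e;y=(P[:,:,:2]-r[0])@n
print("axis(right-down)",e)
for lo in range(-130,130,8):
    m=(x*1e3>=lo)&(x*1e3<lo+8)&(abs(y)<.025);print(lo,np.round(np.percentile(P[m][:,2]*1e3,[5,50,95])),p[m].mean(0).round())
m=(P[:,:,2]>.138)&(abs(x)<.1)&(abs(y)<.04);g=P[m];print(m.sum(),g.mean(0),cv2.minAreaRect(g[:,:2].astype(np.float32)),x[m].mean(),y[m].mean())
E
```

```text
(313, 800, 3)
((0.5239355564117432, 0.1680079698562622), (0.37442874908447266, 0.10025294870138168), 65.38844299316406) [[ 0.4003949   0.0186775 ]
 [ 0.49154004 -0.02307427]
 [ 0.6474762   0.31733844]
 [ 0.55633104  0.3590902 ]]
axis(right-down) [-0.41646415 -0.90915215]
-130 [55. 59. 68.] [76. 67. 62.]
-122 [56. 66. 71.] [79. 59. 45.]
-114 [66. 68. 70.] [90. 65. 43.]
-106 [109. 112. 113.] [103.  81.  55.]
-98 [108. 111. 114.] [121.  95.  60.]
-90 [107. 111. 114.] [124.  98.  61.]
-82 [108. 110. 114.] [119.  94.  59.]
-74 [109. 111. 114.] [111.  88.  55.]
-66 [111. 112. 113.] [108.  85.  52.]
-58 [148. 151. 154.] [111.  88.  55.]
-50 [113. 145. 153.] [78. 62. 39.]
-42 [108. 111. 117.] [71. 56. 36.]
-34 [109. 111. 114.] [94. 75. 47.]
-26 [108. 111. 113.] [115.  91.  57.]
-18 [108. 111. 113.] [114.  90.  56.]
-10 [109. 111. 114.] [114.  90.  56.]
-2 [ 99. 103. 113.] [86. 63. 38.]
6 [ 99. 102. 105.] [99. 64. 37.]
14 [100. 102. 105.] [98. 63. 35.]
22 [ 98. 102. 105.] [99. 64. 36.]
30 [100. 102. 105.] [100.  65.  37.]
38 [ 99. 102. 105.] [102.  65.  37.]
46 [ 51.  99. 104.] [80. 54. 33.]
54 [47. 50. 54.] [85. 80. 69.]
62 [46. 49. 53.] [88. 83. 72.]
70 [47. 50. 54.] [126. 122. 105.]
78 [47. 51. 53.] [136. 134. 115.]
86 [47. 50. 54.] [136. 133. 114.]
94 [47. 50. 54.] [135. 131. 113.]
102 [47. 50. 54.] [133. 128. 110.]
110 [48. 51. 54.] [131. 125. 108.]
118 [47. 50. 53.] [129. 123. 106.]
126 [47. 51. 54.] [127. 120. 103.]
217 [0.54332354 0.21165531 0.14939991] ((0.5437530875205994, 0.2123083919286728), (0.01466777641326189, 0.05894441530108452), 67.42581939697266) -0.047756476898261194 -0.0005509267444213656
```

View pics/c1.png

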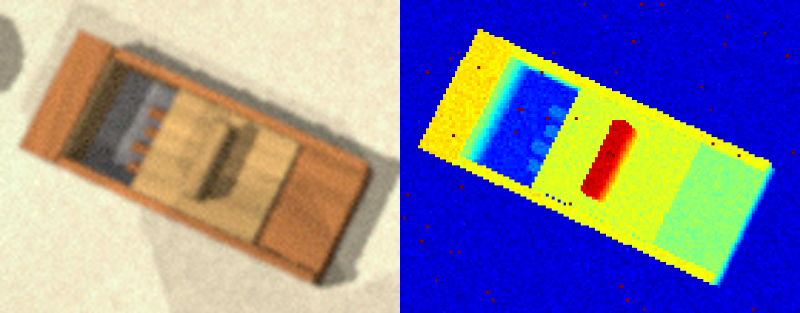

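View pics/c2.png

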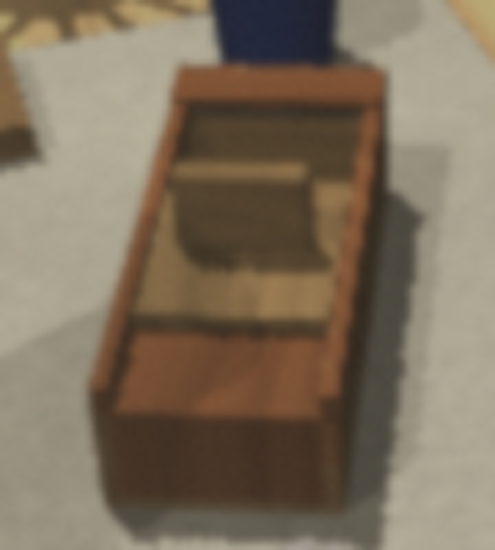

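The crops show the end block at the left (orange, crop (70,95)), the open cavity next to it at (125,125), the lid with its bar at (607,160) in the height map, and the low back deck at (320,215). So the lid shuts toward the upper left, which is +y and slightly +x. I'll refine the axis and mouth next.

```bash
python3 - <<'E'
import cv2,numpy as np
z=np.load("top0.npz");p,d,K,T=z["p"],z["d"],z["K"],z["T"]
v,u=np.mgrid[:420,:560]
P=np.stack([(u-K[0,2])/K[0,0]*d,(v-K[1,2])/K[1,1]*d,d],-1)@T[:3,:3].T+T[:3,3]
W=(u>105)&(u<245)&(v>145)&(v<255)&(d>.3)
M=W&(P[:,:,2]>.09)&(P[:,:,2]<.17)
M=cv2.morphologyEx(M.astype(np.uint8),cv2.MORPH_OPEN,np.ones((3,3)))
r=cv2.minAreaRect(P[M>0][:,:2].astype(np.float32));print("box",r)
b=cv2.boxPoints(r);e=max([b[1]-b[0],b[2]-b[1]],key=np.linalg.norm);e/=np.linalg.norm(e)
if e[1]<0:e=-e
n=np.array([-e[1],e[0]]);c=np.array(r[0]);x=(P[:,:,:2]-c)@e;y=(P[:,:,:2]-c)@n
print("shut axis",e,"deg",np.degrees(np.arctan2(e[1],e[0])))
g=P[W&(P[:,:,2]>.142)&(P[:,:,2]<.165)];rg=cv2.minAreaRect(g[:,:2].astype(np.float32));print("bar",rg,(g[:,:2].mean(0)-c)@e,(g[:,:2].mean(0)-c)@n)
B=W&(P[:,:,2]>.1135)&(P[:,:,2]<.13)&(abs(y)<.03)&(x>.05);print("block x",np.percentile(x[B],[0,1,50,99,100]),"z",np.median(P[B][:,2]))
L=W&(abs(P[:,:,2]-.111)<.005)&(abs(y)<.03)&(x<.09);print("lid x",np.percentile(x[L],[0,1,99,100]))
E
```

```text
box ((0.5517596006393433, 0.22868140041828156), (0.24085791409015656, 0.10000518709421158), 65.48445129394531)
shut axis [0.41494015 0.90984875] deg 65.48445
bar ((0.5440025329589844, 0.21286089718341827), (0.01445654034614563, 0.0590006522834301), 66.1283187866211) -0.018711682708001796 0.0004658704987722702
block x [0.08883472 0.08928626 0.10373156 0.11946014 0.12042895] z 0.1179848675017372
lid x [-0.12039877 -0.07139202  0.03152057  0.0899263 ]
```

Request:
apply_moves([
  [[0.33,-0.32,0],[0,0,0.25],1],
  [[0.67,-0.63,0],[0,0,0.5],1],
  [[1,-0.95,0],[0,0,0.5],1],
  [[1,-0.95,0],[0,0,0.5],1],
])

```text
time: 0.5
ee_pos: [0.2578, -0.3854, 0.3044]
tcp_rot: [-180.0, -0.0, 6.2]
wrist_force: [-0.0, -0.6, 1.2]
opening: 0.0854
grasp_force: 0.0
```

```bash
cat >h.py <<'E'
from workcell import sensors
import numpy as np
from scipy.spatial.transform import Rotation as Ro
def go(xy,z,yaw):
    o=sensors.get_obs();R=Ro.from_euler("xyz",o["tcp_rot"],degrees=True);G=Ro.from_euler("xyz",[180,0,yaw],degrees=True)
    print("t",o["time"],"q",o["q"].round(1),"pos",o["ee_pos"].round(4),"rot",o["tcp_rot"].round(2),"F",o["wrist_force"].round(1),"open",o["opening"].round(4))
    print("shift",(R.inv().apply(np.r_[xy,z]-o["ee_pos"])*10).round(3),"turn",((R.inv()*G).as_rotvec(degrees=True)/30).round(3))
E
python3 -c "
from h import *
go([.544,.212],.3,-24.5);go([.544,.212],.3,155.5)"
```

```text
Traceback (most recent call last):
  File "h.py", line 6, in go
    print("t",o["time"],"q",o["q"].round(1),"pos",o["ee_pos"].round(4),"rot",o["tcp_rot"].round(2),"F",o["wrist_force"].round(1),"open",o["opening"].round(4))
                                                                                                                                        ^^^^^^^^^^^^^^^^^^
AttributeError: 'float' object has no attribute 'round'
```

```bash
sed -i 's/o\["opening"\].round(4)/round(o["opening"],4)/' h.py
python3 -c "
from h import *
go([.544,.212],.3,-24.5);go([.544,.212],.3,155.5)"
```

```text
t 0.5 q [-56.2  -6.8  -1.5  95.3   0.  117.6] pos [ 0.2578 -0.3854  0.3044] rot [-1.7998e+02 -4.0000e-02  6.2100e+00] F [-0.  -0.6  1.2] open 0.0854
shift [ 3.491 -5.629  0.048] turn [-1.000e-03 -1.000e-03  1.024e+00]
t 0.5 q [-56.2  -6.8  -1.5  95.3   0.  117.6] pos [ 0.2578 -0.3854  0.3044] rot [-1.7998e+02 -4.0000e-02  6.2100e+00] F [-0.  -0.6  1.2] open 0.0854
shift [ 3.491 -5.629  0.048] turn [ 2.000e-03 -2.000e-03 -4.976e+00]
```

Request:
apply_moves([
  [[0.2,-0.31,0],[0,0,-0.28],1],
  [[0.4,-0.62,0],[0,0,-0.55],1],
  [[0.58,-0.94,0],[0,0,-0.83],1],
  [[0.58,-0.94,0],[0,0,-0.83],1],
])

```text
time: 0.9
ee_pos: [0.3053, -0.287, 0.304]
tcp_rot: [-180.0, -0.0, 31.4]
wrist_force: [0.0, -1.2, -0.1]
opening: 0.0855
grasp_force: 0.0
```

Request:
apply_moves([
  [[0.3,-0.2,0],[0,0,-0.28],1],
  [[0.6,-0.4,0],[0,0,-0.55],1],
  [[0.92,-0.6,0],[0,0,-0.83],1],
  [[0.92,-0.6,0],[0,0,-0.83],1],
])

```text
time: 1.3
ee_pos: [0.3536, -0.1886, 0.3037]
tcp_rot: [-180.0, -0.0, 56.2]
wrist_force: [0.3, 0.1, 0.0]
opening: 0.0851
grasp_force: 0.0
```

Request:
apply_moves([
  [[0.33,-0.05,0],[0,0,-0.28],1],
  [[0.66,-0.1,0],[0,0,-0.55],1],
  [[1,-0.16,0],[0,0,-0.83],1],
  [[1,-0.16,0],[0,0,-0.83],1],
])

```text
time: 1.7
ee_pos: [0.3965, -0.0975, 0.3035]
tcp_rot: [-180.0, -0.0, 81.0]
wrist_force: [-0.8, -0.5, -0.8]
opening: 0.0856
grasp_force: 0.0
```

```bash
python3 -c "
from h import *
go([.544,.212],.3,155.5)"
```

```text
t 1.7 q [-13.8 -14.2  -7.9  96.3   0.   85.2] pos [ 0.3965 -0.0975  0.3035] rot [-1.7998e+02 -2.0000e-02  8.1020e+01] F [-0.8 -0.5 -0.8] open 0.0856
shift [3.287 0.974 0.036] turn [-0.000e+00 -1.000e-03 -2.483e+00]
```

Request:
apply_moves([
  [[0.33,0.1,0],[0,0,-0.28],1],
  [[0.66,0.2,0],[0,0,-0.55],1],
  [[1,0.31,0],[0,0,-0.83],1],
  [[1,0.31,0],[0,0,-0.83],1],
])

```text
time: 2.1
ee_pos: [0.4435, -0.004, 0.3032]
tcp_rot: [-180.0, -0.0, 105.8]
wrist_force: [0.8, -1.4, -1.0]
opening: 0.0856
grasp_force: 0.0
```

Request:
apply_moves([
  [[0.33,0.25,0],[0,0,-0.28],1],
  [[0.66,0.5,0],[0,0,-0.55],1],
  [[0.95,0.75,0],[0,0,-0.83],1],
  [[0.95,0.75,0],[0,0,-0.83],1],
])

```text
time: 2.5
ee_pos: [0.4903, 0.1078, 0.3027]
tcp_rot: [-179.9, -0.0, 130.7]
wrist_force: [-1.1, -0.8, 0.5]
opening: 0.0853
grasp_force: 0.0
```

```bash
python3 -c "
from h import *
go([.544,.212],.3,155.5)"
```

```text
t 2.5 q [12.4 -1.6  3.2 94.9  0.  61.7] pos [0.4903 0.1078 0.3027] rot [-1.7995e+02 -4.0000e-02  1.3069e+02] F [-1.1 -0.8  0.5] open 0.0853
shift [0.441 1.087 0.027] turn [-0.001 -0.002 -0.827]
```

Request:
apply_moves([
  [[0.15,0.33,0],[0,0,-0.28],1],
  [[0.3,0.66,0],[0,0,-0.55],1],
  [[0.44,1,0],[0,0,-0.83],1],
  [[0.44,1,0],[0,0,-0.83],1],
  [[0.44,1,0],[0,0,-0.83],1],
])

```text
time: 3.0
ee_pos: [0.5368, 0.2036, 0.3032]
tcp_rot: [-179.9, -0.0, 155.2]
wrist_force: [0.3, 0.7, 1.5]
opening: 0.0854
grasp_force: 0.0
```

```bash
cat >look.py <<'E'
import sys,cv2,numpy as np
from workcell import imaging
cal=imaging.get_calibration("wrist");p,d=imaging.camera("wrist");K,T=cal["intrinsics"],cal["world_from_camera"]
cv2.imwrite(f"pics/{sys.argv[1]}.png",p[:,:,::-1])
v,u=np.mgrid[:420,:560]
P=np.stack([(u-K[0,2])/K[0,0]*d,(v-K[1,2])/K[1,1]*d,d],-1)@T[:3,:3].T+T[:3,3]
c=np.array([.5518,.2287]);a=np.radians(65.6);e=np.array([np.cos(a),np.sin(a)]);n=np.array([-e[1],e[0]])
x=(P[:,:,:2]-c)@e;y=(P[:,:,:2]-c)@n;z=P[:,:,2];ok=(d>.05)&(abs(x)<.13)&(abs(y)<.055)
g=P[ok&(z>.143)&(z<.16)&(abs(y)<.04)&(x<.06)]
if len(g)>20: r=cv2.minAreaRect(g[:,:2].astype(np.float32));print("bar",r,"x",(np.array(r[0])-c)@e,"y",(np.array(r[0])-c)@n,"top z",np.median(g[:,2]))
B=ok&(z>.1145)&(z<.13)&(abs(y)<.03)&(x>.06)
if B.sum()>20: print("block x",np.percentile(x[B],[1,50,99]),np.median(z[B]))
L=ok&(abs(z-.111)<.005)&(abs(y)<.03)&(x<.085);print("lid x",np.percentile(x[L],[1,99]),np.median(z[L])) if L.sum()>20 else 0
E
python3 -c "
from h import *
go([.544,.2125],.2,155.6)"; python3 look.py w1
```

```text
t 3.0 q [20.8  8.4 13.8 95.4 -0.  45.6] pos [0.5368 0.2036 0.3032] rot [-1.7991e+02 -4.0000e-02  1.5517e+02] F [0.3 0.7 1.5] open 0.0854
shift [-0.029  0.113  1.031] turn [-0.003 -0.001 -0.014]
bar ((0.5444148778915405, 0.21347260475158691), (0.014076177030801773, 0.05866614729166031), 65.51488494873047) x -0.016918166707167157 y 0.00043500560542384433 top z 0.15056766868241606
block x [0.08998012 0.10424217 0.11966926] 0.11810565181317706
lid x [-0.06589366  0.03197051] 0.1111742622964349
```

View pics/w1.png

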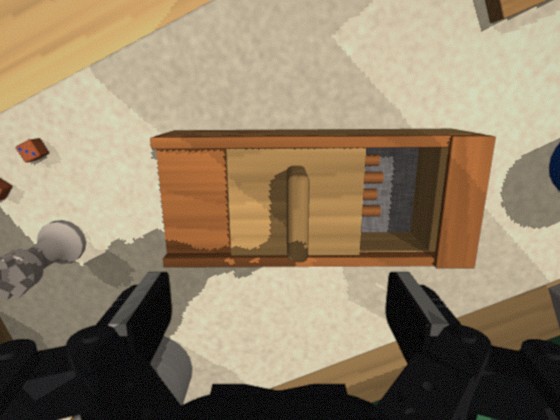

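The wrist view agrees: bar at (298,213), open gap at (390,195), end block at (465,200). The gap is about 57 mm. I'll descend now.

Request:
apply_moves([
  [[-0.02,0.06,0.3],[0,0,-0.01],1],
  [[-0.03,0.12,0.6],[0,0,-0.01],1],
  [[-0.03,0.12,0.8],[0,0,-0.01],1],
  [[-0.03,0.12,1],[0,0,-0.01],1],
  [[-0.03,0.12,1],[0,0,-0.01],1],
])

```text
time: 3.55
ee_pos: [0.543, 0.2125, 0.2016]
tcp_rot: [-179.8, -0.1, 155.5]
wrist_force: [-0.5, -0.1, -0.5]
opening: 0.0854
grasp_force: 0.0
```

```bash
python3 -c "
from h import *
go([.5444,.2133],.196,155.5)"
```

```text
t 3.55 q [21.4  8.9  3.  84.4 -0.  45.9] pos [0.543  0.2125 0.2016] rot [-1.7983e+02 -1.4000e-01  1.5549e+02] F [-0.5 -0.1 -0.5] open 0.0854
shift [-0.009  0.013  0.056] turn [-0.006 -0.005 -0.   ]
```

Request:
apply_moves([
  [[-0.01,0.01,0.06],[0,0,0],0.6],
  [[-0.01,0.01,0.06],[0,0,0],0.3],
  [[-0.01,0.01,0.06],[0,0,0],0],
  [[-0.01,0.01,0.06],[0,0,0],0],
  [[-0.01,0.01,0.06],[0,0,0],0],
  [[-0.01,0.01,0.06],[0,0,0],0],
  [[-0.01,0.01,0.06],[0,0,0],0],
  [[-0.01,0.01,0.06],[0,0,0],0],
], force=40)

```text
time: 4.35
ee_pos: [0.5454, 0.2152, 0.1986]
tcp_rot: [180.0, 0.1, 155.7]
wrist_force: [-1.6, -0.9, 6.0]
opening: 0.0135
grasp_force: 44.3
```

```bash
python3 -c "
from h import *
go([.5444,.2133],.196,155.5)"; python3 look.py w2
```

```text
t 4.35 q [21.5  9.1  2.9 83.8 -0.  45.8] pos [0.5454 0.2152 0.1986] rot [1.7996e+02 5.0000e-02 1.5571e+02] F [-1.6 -0.9  6. ] open 0.0135
shift [ 0.002 -0.021  0.026] turn [0.001 0.002 0.007]
bar ((0.5440434813499451, 0.21338346600532532), (0.03713592514395714, 0.05733520910143852), 41.87021255493164) x -0.017152769463486938 y 0.0007364067565850795 top z 0.15072776414164724
block x [0.08972753 0.09948084 0.11533301] 0.11804824776032205
lid x [-0.06453241  0.03342791] 0.1111602194617047
```

View pics/w2.png

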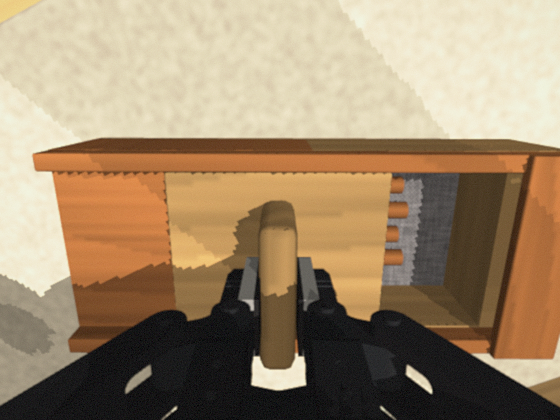

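Gripped: bar at (278,290) between the pads, opening 13.5 mm. I'll push 50 mm first, then go by force.

Request:
apply_moves([
  [[0,0.05,-0.01],[0,0,0],0],
  [[0,0.15,-0.02],[0,0,0],0],
  [[0,0.25,-0.02],[0,0,0],0],
  [[0,0.35,-0.02],[0,0,0],0],
  [[0,0.43,-0.02],[0,0,0],0],
  [[0,0.5,-0.02],[0,0,0],0],
  [[0,0.5,-0.02],[0,0,0],0],
  [[0,0.5,-0.02],[0,0,0],0],
], force=40)

```text
time: 5.2
ee_pos: [0.5659, 0.2612, 0.1997]
tcp_rot: [180.0, -0.0, 155.7]
wrist_force: [2.8, 0.7, -7.7]
opening: 0.0132
grasp_force: 42.3
```

```bash
python3 -c "
from h import *
go([.5454+.413*.061,.2152+.911*.061],.198,155.5)"; python3 look.py w3
```

```text
t 5.2 q [24.8 14.2  9.1 84.8  0.  49. ] pos [0.5659 0.2612 0.1997] rot [ 1.7996e+02 -2.0000e-02  1.5574e+02] F [ 2.8  0.7 -7.7] open 0.0132
shift [-0.003  0.107  0.017] turn [ 0.001 -0.001  0.008]
bar ((0.5664260387420654, 0.26302000880241394), (0.037206050008535385, 0.05667698010802269), 89.64070129394531) x 0.037296752650215176 y 0.0008580531631773199 top z 0.15072759706326566
block x [0.09010557 0.1047297  0.11948904] 0.11810674255251194
lid x [-0.01316237  0.08429965] 0.11116815955526374
```

Request:
apply_moves([
  [[0,0.04,0],[0,0,0],0],
  [[0,0.08,0],[0,0,0],0],
  [[0,0.11,0],[0,0,0],0],
  [[0,0.11,0],[0,0,0],0],
  [[0,0.11,0],[0,0,0],0],
  [[0,0.11,0],[0,0,0],0],
], force=40)

```text
time: 5.85
ee_pos: [0.5699, 0.2698, 0.1991]
tcp_rot: [-179.8, -0.0, 155.7]
wrist_force: [-1.0, -6.9, -8.7]
opening: 0.0132
grasp_force: 42.0
```

```bash
python3 -c "
from h import *
go([.5659,.2612],.198,155.5)"; python3 look.py w4
```

```text
t 5.85 q [25.4 15.4 10.4 85.2 -0.1 49.7] pos [0.5699 0.2698 0.1991] rot [-1.7982e+02 -4.0000e-02  1.5568e+02] F [-1.  -6.9 -8.7] open 0.0132
shift [ 0.001 -0.095  0.012] turn [-0.006 -0.001  0.006]
bar ((0.570094645023346, 0.26939553022384644), (0.03318294882774353, 0.05711552873253822), 88.50772857666016) x 0.04461835334391264 y 0.00015086950651926542 top z 0.15072731453046767
block x [0.09016584 0.10521646 0.11956839] 0.11811538796324828
lid x [-0.00464985  0.08438011] 0.11116093993512169
```

The felt is pushing back with about 7 N, so the edge is roughly 4 mm in. I'll push a little more for margin.

Request:
apply_moves([
  [[0,0.03,0],[0,0,0],0],
  [[0,0.03,0],[0,0,0],0],
  [[0,0.03,0],[0,0,0],0],
  [[0,0.03,0],[0,0,0],0],
], force=40)

```text
time: 6.3
ee_pos: [0.571, 0.2721, 0.199]
tcp_rot: [-179.8, -0.0, 155.7]
wrist_force: [-1.9, -8.8, -10.2]
opening: 0.0129
grasp_force: 42.0
```

```bash
python3 -c "
from h import *
go([.5659,.2612],.198,155.5)"; python3 look.py w5
```

```text
t 6.3 q [25.5 15.7 10.8 85.3 -0.1 49.9] pos [0.571  0.2721 0.199 ] rot [-1.7976e+02 -5.0000e-02  1.5567e+02] F [ -1.9  -8.8 -10.2] open 0.0129
shift [ 0.001 -0.12   0.01 ] turn [-0.008 -0.002  0.006]
bar ((0.5710374116897583, 0.27108681201934814), (0.032627250999212265, 0.05757357180118561), 87.32151794433594) x 0.046548037127080846 y -9.016690731809135e-06 top z 0.1507235602337722
block x [0.09018301 0.10512354 0.11960366] 0.11811340447602953
lid x [-0.00239953  0.08440655] 0.11115690375047879
```

Force rose about 1 N per mm, so the lid is tight, about 6 mm in. Now backing off 27 mm.

Request:
apply_moves([
  [[0,-0.07,0],[0,0,0],0],
  [[0,-0.14,0],[0,0,0],0],
  [[0,-0.21,0],[0,0,0],0],
  [[0,-0.28,0],[0,0,0],0],
  [[0,-0.28,0],[0,0,0],0],
  [[0,-0.28,0],[0,0,0],0],
  [[0,-0.28,0],[0,0,0],0],
], force=40)

```text
time: 7.05
ee_pos: [0.56, 0.2478, 0.1996]
tcp_rot: [-180.0, -0.0, 155.7]
wrist_force: [0.6, -2.1, -11.3]
opening: 0.0133
grasp_force: 41.8
```

```bash
python3 -c "
from h import *
go([.571-.413*.027,.2721-.911*.027],.198,155.5)"; python3 look.py w6
```

```text
t 7.05 q [23.9 12.8  7.3 84.6 -0.  48.2] pos [0.56   0.2478 0.1996] rot [-1.7996e+02 -2.0000e-02  1.5571e+02] F [  0.6  -2.1 -11.3] open 0.0133
shift [-0.    -0.003  0.016] turn [-0.001 -0.001  0.007]
bar ((0.5603169798851013, 0.24952097237110138), (0.03732633218169212, 0.0570232979953289), 88.99398040771484) x 0.022479721459720776 y 0.0008449614989797004 top z 0.15073045414931638
block x [0.08999117 0.10416987 0.11958335] 0.11810300790954556
lid x [-0.02806531  0.06997377] 0.11114007980525031
```

The gap is 20 mm. Releasing and rising straight up.

Request:
apply_moves([
  [[0,0,0],[0,0,0],0.3],
  [[0,0,0],[0,0,0],0.5],
  [[0,0,0],[0,0,0],0.6],
  [[0,0,0],[0,0,0],0.6],
  [[0,0,0],[0,0,0],0.6],
  [[0,0,-0.2],[0,0,0],0.6],
  [[0,0,-0.5],[0,0,0],0.6],
  [[0,0,-0.8],[0,0,0],0.6],
  [[0,0,-1],[0,0,0],0.6],
  [[0,0,-1],[0,0,0],0.6],
  [[0,0,-1],[0,0,0],0.6],
])

```text
time: 8.2
ee_pos: [0.5602, 0.248, 0.2998]
tcp_rot: [180.0, 0.0, 155.7]
wrist_force: [0.5, 0.4, -0.1]
opening: 0.0513
grasp_force: 0.0
```

```bash
python3 look.py w7; python3 -c "
from h import *
go([.56,.2478],.3,155.5)"
```

```text
bar ((0.5602006912231445, 0.24807056784629822), (0.01387502159923315, 0.058859143406152725), 65.33922576904297) x 0.021110822396030474 y 0.0003516951491270145 top z 0.1506929572519365
block x [0.09022123 0.10456762 0.1196876 ] 0.11810944029969203
lid x [-0.02779702  0.07003456] 0.11117742866320379
t 8.25 q [23.9 13.8 19.5 95.8  0.  48.2] pos [0.56   0.2479 0.299 ] rot [-1.7996e+02 -4.0000e-02  1.5571e+02] F [ 0.2  0.6 -1. ] open 0.0513
shift [-0.    -0.001 -0.01 ] turn [-0.001 -0.001  0.007]
```

View pics/w7.png

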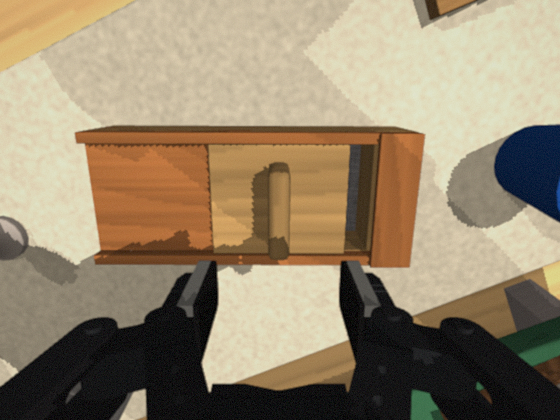

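The lid's leading edge sits at column 350 and the block at 378, a gap of about 20 mm. The gripper is clear.

```bash
python3 -c "
from workcell import bot
print(bot.job_done())"
```

```text
the job is handed in; nothing more can be done
None
```

I slid the longer box's lid about 6 mm into the felt slot until it went tight, then backed it off to a measured gap of about 20 mm. I released it, raised the gripper clear and handed the job in; the shorter box was never approached, and the hand-in returned no verdict.

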